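# Square up the loose shelf post and hold it

### The job

The blue post of the small can shelf is loose on its springy foot and leans in over the steel deck. Take the try square out of its tray compartment, stand it upright on the deck and press it into the corner, in the middle of the post's face and in line with the deck, until the post is upright with the blade flat against it and the stock flat on the deck, and finish while still gripping it and holding it pressed there so that the foot can be bolted up. Push the post only with the square, never with the gripper, and leave the tins, jar, bottle and caps where they are.

Things in the scene. Friction and masses are not known exactly. Their poses are not given: they have to be found in the camera images.
- square: L-shaped try square, 0.35 kg, upright on its stock in one of the three tray compartments. Orange stock 160 (x) x 22 (y) x 36 high; steel blade 30 (x) x 8 (y) at the -x (heel) end, rising to 150 above the underside, its outer edge flush with the stock's end. Origin: centre of the stock's underside; x from heel to toe, z up the blade. Mass centre about 60 mm from the heel.
- square_heel (a point): outer corner of the square: underside of the stock at its -x end, mid thickness (80 mm in -x from the square's origin); axes as the square's
- tray: fixed grey tray 274 (x) x 190 (y) x 20 high, walls and floor 4 thick; two dividers make three compartments 86 x 182 side by side along x, centres 90 apart, one central. Origin: centre of its underside. The square's stock lies along the tray's y (within 0.08 rad), heel towards -y.
- deck: fixed stainless shelf deck lying on the table, 120 (x) x 340 (y) x 14 mm, top face 20 mm above the table. Origin: at table height under the deck's centre; y along its length, the post stands near its -y end.
- corner (a point): the corner to press into: middle of the line where the upright post's inner face meets the deck's top (120 mm in -y from the deck's centre, on its top face); axes as the deck's: +y runs from the post along the deck. The square's x must point along this +y.
- post: blue square post 40 x 40 x 180 high with a black cap (top 188 mm), hinged at the foot on the line through point corner; origin at point corner; its inner face (x by z plane at y=0) looks along +y over the deck, the post lies behind it (-y)
- post_lean (a joint): lean of the post in rad: 0 = upright (a firm stop), growing as it leans in over the deck (+y), at most 0.08 (where it starts). A spring washer in its foot (0.3 N m) leans it in again whenever it is let go: about 2 N at the top of the blade moves it and holds it.
- tray_in (a point): centre of the tray's inner floor, 4 mm above the table
- tin: bystander in another tray compartment: small yellow tin, 54 diameter x 30 high; origin centre of underside
- caps: bystander in another tray compartment: black plastic post cap, 44 x 44 x 28 high; origin centre of underside
- can_red: bystander: red flat food can on the table, 84 diameter x 40 high; origin centre of underside
- can_blue: bystander: blue flat food can on the table, 84 diameter x 40 high; origin centre of underside
- oil: bystander: amber oil bottle, 60 diameter x 110 high; origin centre of underside
- jar: bystander: small jar with green lid, 42 diameter x 40 high, standing on the deck's free end about 137 mm in +y from the deck's centre; origin centre of underside
Mind the look-alikes: they are no part of the job. Of the things that look like the square, the smallest one is meant.

How it is judged:
By the outcome, as a careful person would: the job done as asked, in the order asked, and still so for the second after the job is handed in, while the arm keeps its last pose, push and grip.
It also fails if it takes over 38 s, if anything falls off the work surface, if the arm or the gripper's body presses on something with over 40 N, if the wrist force passes 120 N, or if a joint passes its speed limit or range.

### The arm

A 7-joint arm with a two-finger parallel gripper is mounted at the origin on the work surface. World frame = base frame: x ahead of the robot, y to its left, z up, the work surface at z = 0. Lengths are in m, angles in rad, forces in N, time in s.
With the tool pointing down it reaches from about 0.4 to 0.85 m from the base axis. Payload 10.4 kg.
Tool frame: the origin (TCP) lies between the finger pads; the fingertips stand ahead of it and the grasp point (between the pads) lies 5 mm behind it (manip.tip_extent is the z of the fingertips in the tool frame, in m); z points along the fingers, y is the line along which they close (so a half turn about z gives the same grasp; the last joint's range is limited). The gripper opens to 85 mm and grips with 20 to 120 N. Pads are 22 mm wide; open, the fingers measure 114 mm over their backs; the gripper's body (76 mm by 85 mm) begins 54 mm behind the grasp point. The pads swing forward as they close: fully open they stand 13 mm farther back than shut.
Start: joints at [-1.206, 0.332, -0.065, 1.46, 0.022, 1.35, -0.088], TCP at [0.236, 0.579, 0.245] pointing down, gripper open.
Joint ranges: [-2.6, 2.6], [-0.5, 2.12], [-1.47, 1.34], [0.16, 2.42], [-1.27, 4.41], [0.06, 2.06], [-2.6, 2.6]. Speed limits (rad/s): [2.22, 2.22, 2.79, 2.79, 3.14, 3.14, 3.14].

### API

Orientations are given as a unit quaternion [x, y, z, w].
In Python, from workcell import status, viewer, manip gives the robot as it stands.
- The arm moves only by the tool play_rows, never from a script. Its argument "plan" is one flat list of numbers, 7 for each row, row after row: the turn, a rotation vector about the tool's x, y, z in degrees, then the shift along the tool's x, y, z in m, then the opening, from 0 (shut) to 1 (fully open). In form: [ax, ay, az, dx, dy, dz, grip, ax, ay, az, dx, dy, dz, grip, ...]. A call has 1 to 20 rows; each row is the pose to reach, as a shift and turn from the pose commanded when the call began, along the tool's axes at that moment; what a row does not reach only later rows make up. A row lasts 1/8 s, in which the tool goes at most 62.5 mm and 10.7 degrees, less where a joint would pass 70% of its speed; a pose out of reach is approached as far as the arm can. A call with a gripper value outside its range is refused whole. The fingers move at their own pace and stop on an object; "squeeze" is the grip in N (left out, the last holds). Time passes only in rows, so rows that repeat a pose let the fingers close. It gives the time, the measured TCP pose, the force, the opening and the grip force at its end, in the units of the state.
- status.get_obs(): the state, without advancing time (a new reading comes with each control period).
- viewer.camera(name): name is "side" or "top"; returns the picture (384x512x3 uint8, red, green, blue); there is no depth.
- viewer.camera_model(name): a dict with "fx", "fy", "cx", "cy" (pixels), "R" (3x3) and "t" (3): a world point X has camera coordinates R X + t. Camera axes: x right, y down, z forward; pixel columns grow to the right and rows downward; lengths in m; the calibration is good to about 2 mm. A picture is of the moment at which its call begins. camera_model takes no time and is no camera call.
- manip.hand_in(): hands the job in; it is judged then, once.
The state is a dict: "clock": time; "joint_pos": joint angles; "joint_velocities": joint speeds; "tau": joint torques, N m; "position": TCP position; "ee_rot": TCP orientation; "ft_force": force on the tool from outside, world axes, zero at the start; "torque": the same for the moment, N m; "grip_width": opening from 0.0 (shut) to 1.0 (fully open); "grasp_force": force on a finger pad.
Only numpy, scipy, OpenCV 4.12 (cv2) and the standard library are available. Lean on these libraries where they do the work, as an engineer would, in place of code of your own. Each camera call takes 0.05 s, during which the arm holds its last target. There are 200 camera calls.

## Working session

There is one attempt and no reset: what is moved stays moved. The work goes in short steps, Python scripts to look and compute and a tool call to move; the robot and the scene stay as the last step left them, time stands still between calls to the robot, and variables do not carry over. Pictures are saved under pics/ and viewed, at most 12 in all, crops included, and the job is handed in when it is done.

Besides the shell and the picture viewer there is one more tool, called by a JSON object that holds its "op" and its "data". play_rows: Moves the arm, as the interface text tells. Its arguments: {"type":"object","properties":{"plan":{"type":"array","items":{"type":"number"}},"squeeze":{"type":"number"}},"required":["plan"]}

```bash
mkdir -p pics; ls; python3 - <<'E'
from workcell import status, viewer, manip
import cv2, numpy as np
print(status.get_obs(), manip.tip_extent)
for n in ("side","top"):
    im=viewer.camera(n); cv2.imwrite(f"pics/{n}0.png",cv2.cvtColor(im,cv2.COLOR_RGB2BGR))
    m=viewer.camera_model(n); print(n,m)
a=cv2.imread("pics/top0.png"); cv2.imwrite("pics/top0b.png",cv2.resize(a,(800,600),interpolation=cv2.INTER_CUBIC))
a=cv2.imread("pics/side0.png"); cv2.imwrite("pics/side0b.png",cv2.resize(a,(800,600),interpolation=cv2.INTER_CUBIC))
E
```

```text
pics
{'clock': 0.0, 'joint_pos': array([-1.20560701,  0.33285027, -0.06472874,  1.46095757,  0.02158554,
        1.34990807, -0.08849123]), 'joint_velocities': array([ 0.00069659, -0.00043997,  0.00010503,  0.00029296,  0.00024585,
       -0.00143088,  0.00095646]), 'tau': array([-1.35540929e-03, -6.25442290e+01,  4.87469835e-02, -3.91611779e+01,
        1.63302891e-02,  1.00335738e-02,  7.76482239e-05]), 'position': array([0.2361854 , 0.57825899, 0.24452172]), 'ee_rot': array([ 1.92655433e-01,  9.81266210e-01, -7.04698214e-04, -1.15726434e-04]), 'ft_force': array([ 0.03818813,  0.624837  , -0.38185427]), 'torque': array([ 0.04402589, -0.00797645,  0.02469599]), 'grasp_force': 0.0, 'grip_width': 0.9979394182257907} 0.014
side {'fx': 393.39414078953934, 'fy': 393.39414078953934, 'cx': 252.66469101245602, 'cy': 190.5458935210089, 'R': array([[ 0.82851241, -0.55994259, -0.0056107 ],
       [-0.38514181, -0.56253995, -0.73158362],
       [ 0.40648858,  0.60828703, -0.68172863]]), 't': array([-0.39078027,  0.2455999 ,  0.79555798])}
top {'fx': 356.42756518812126, 'fy': 356.42756518812126, 'cx': 255.37273245337124, 'cy': 188.45486736543037, 'R': array([[ 1.16347779e-01, -9.93208436e-01, -4.44515298e-04],
       [-9.70128244e-01, -1.13548142e-01, -2.14378191e-01],
       [ 2.12871754e-01,  2.53736633e-02, -9.76750630e-01]]), 't': array([-0.01875538,  0.50954233,  0.92391341])}
```

View pics/top0b.png

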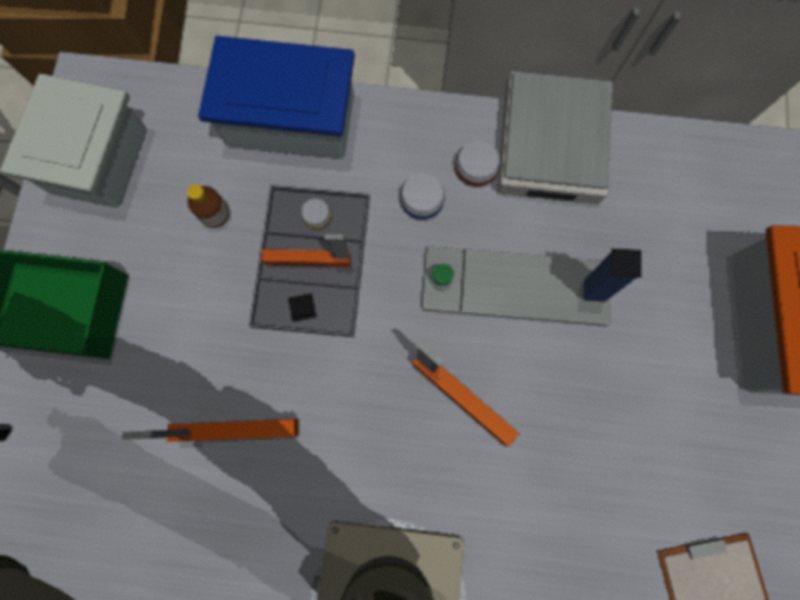

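View pics/side0b.png

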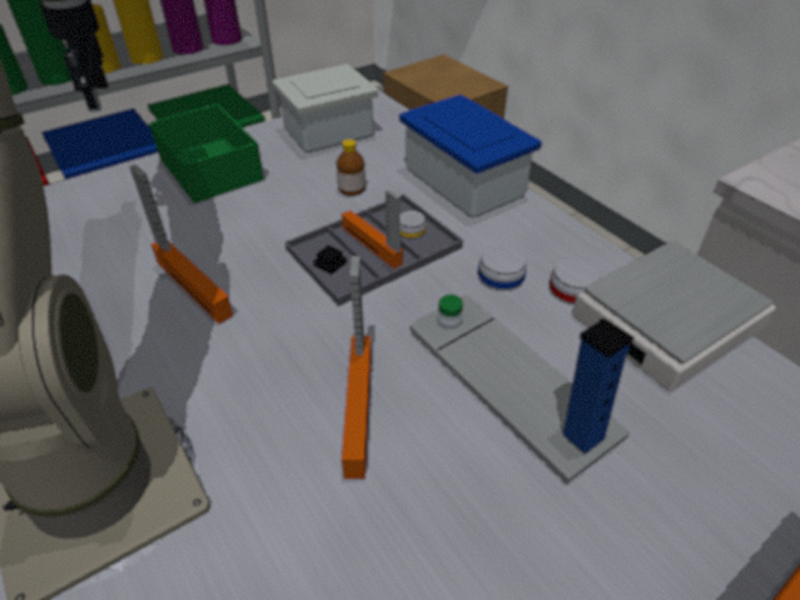

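Candidates for the square (in the 800-px top view) are all orange-stock L shapes: tray compartment (305,257), on the table (465,400), and on the table (230,430). I choose the one in the tray, since it is the smallest. I'll check that in a close crop next.

```bash
cat > h.py <<'E'
import numpy as np, cv2
from workcell import viewer
def cam(n):
    m=viewer.camera_model(n); return m
def ray(n,p,z):
    m=cam(n); R,t=m["R"],m["t"]; c=-R.T@t
    d=R.T@np.array([(p[0]-m["cx"])/m["fx"],(p[1]-m["cy"])/m["fy"],1]); return c+d*(z-c[2])/d[2]
def proj(n,X):
    m=cam(n); q=m["R"]@np.asarray(X)+m["t"]; return np.array([m["fx"]*q[0]/q[2]+m["cx"],m["fy"]*q[1]/q[2]+m["cy"]])
def tri(ps,pt):
    A=[];b=[]
    for n,p in (("side",ps),("top",pt)):
        m=cam(n); 
        for k,(f,c) in enumerate(((m["fx"],m["cx"]),(m["fy"],m["cy"]))):
            u=(p[k]-c)/f; A.append(m["R"][k]-u*m["R"][2]); b.append(u*m["t"][2]-m["t"][k])
    return np.linalg.lstsq(np.array(A),np.array(b),rcond=None)[0]
E
python3 - <<'E'
from h import *
a=cv2.imread("pics/top0.png"); s=cv2.imread("pics/side0.png")
for n in("top","side"):
    m=cam(n); print(n,-m["R"].T@m["t"])
hsv=cv2.cvtColor(a,cv2.COLOR_BGR2HSV)
o=cv2.inRange(hsv,(3,150,90),(16,255,255))
for c in cv2.findContours(o,0,2)[0]:
    if cv2.contourArea(c)>100:
        r=cv2.minAreaRect(c); print("orange",r,[ray("top",p,.04).round(4)[:2] for p in cv2.boxPoints(r)])
A=cv2.resize(a[115:220,155:415],None,fx=3,fy=3,interpolation=cv2.INTER_CUBIC)
S=cv2.resize(s[115:195,180:300],None,fx=6,fy=6,interpolation=cv2.INTER_CUBIC)[:,:720]
cv2.imwrite("pics/c1.png",A);cv2.imwrite("pics/c2.png",S)
E
```

```text
top [0.29982849 0.01578652 1.01165943]
side [ 0.09497186 -0.56458236  0.71983897]
orange ((148.18637084960938, 275.03753662109375), (10.942198753356934, 80.09934997558594), 87.35746002197266) [array([0.242 , 0.4037]), array([0.2762, 0.1941]), array([0.2485, 0.1884]), array([0.2146, 0.3966])]
orange ((297.4443359375, 254.906494140625), (80.36083221435547, 10.973931312561035), 40.81508255004883) [array([0.3916, 0.0049]), array([ 0.4164, -0.012 ]), array([ 0.2967, -0.1868]), array([ 0.2733, -0.1696])]
orange ((195.49407958984375, 163.73060607910156), (55.16135787963867, 8.099903106689453), 1.4688007831573486) [array([0.5443, 0.2942]), array([0.5679, 0.2976]), array([0.582 , 0.1414]), array([0.5583, 0.1387])]
orange ((502.0, 198.0), (106.0, 18.0), 90.0) [array([ 0.7175, -0.6208]), array([ 0.7235, -0.672 ]), array([ 0.4206, -0.6611]), array([ 0.4149, -0.6131])]
```

View pics/c1.png

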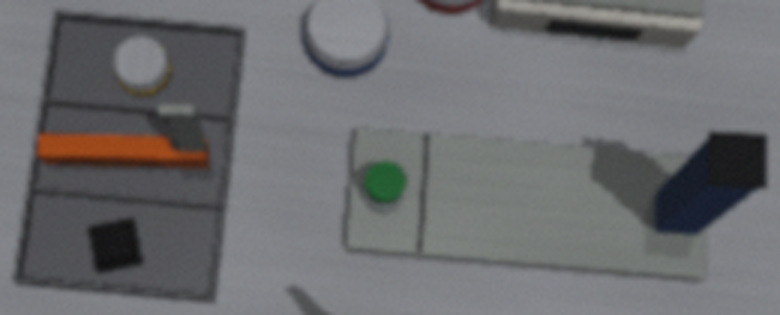

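View pics/c2.png

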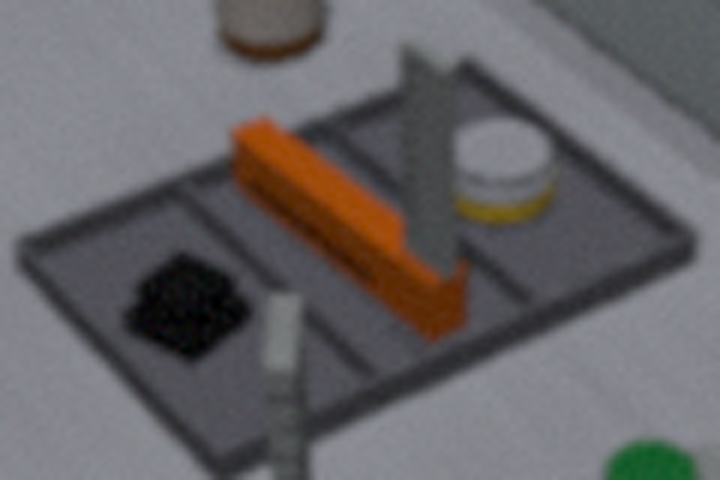

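The crops confirm the tray square: about 157 mm long with its blade at the right (-y) end, while the table squares measure about 210 mm. In c1 the deck corners are near (353,127), (345,250), (703,280), and the post foot is near (675,230). Next I'll fit edges to sub-pixel accuracy.

```bash
cat >> h.py <<'E'
def edge(img,p,q,w=3.5,ch=None):
    g=cv2.GaussianBlur(img,(0,0),.7).astype(np.float32); p,q=np.array(p,float),np.array(q,float)
    d=(q-p)/np.linalg.norm(q-p); n=np.array([-d[1],d[0]]); s=np.arange(-w,w+.01,.25)
    L=np.linspace(p,q,40); P=L[:,None]+s[None,:,None]*n
    v=cv2.remap(g,P[...,0].astype(np.float32),P[...,1].astype(np.float32),cv2.INTER_LINEAR).astype(float)
    G=np.abs(np.gradient(v,axis=1)); G=G.sum(2) if G.ndim==3 else G
    E=L+s[G.argmax(1)][:,None]*n
    vx,vy,x,y=cv2.fitLine(E.astype(np.float32),cv2.DIST_HUBER,0,.01,.01).ravel()
    r=np.abs((E-[x,y])@np.array([-vy,vx])); 
    return np.array([x,y,vx,vy]),np.median(r)
def meet(a,b):
    t=np.linalg.solve(np.array([a[2:],-b[2:]]).T,b[:2]-a[:2]); return a[:2]+t[0]*a[2:]
E
python3 - <<'E'
from h import *
a=cv2.imread("pics/top0.png"); s=cv2.imread("pics/side0.png")
c=lambda x,y:(155+(x+.5)/3-.5,115+(y+.5)/3-.5)
k=lambda x,y:(180+(x+.5)/6-.5,115+(y+.5)/6-.5)
g=lambda x,y:(x*.64,y*.64)
def E(im,p,q,w=3): l,r=edge(im,p,q,w); print("res %.2f"%r,end=" "); return l
R=lambda n,p,z: ray(n,p,z)[:2].round(4)
# deck
print("deck top")
far=E(a,c(360,128),c(575,141)); near=E(a,c(355,251),c(640,275)); left=E(a,c(352,135),c(346,242)); right=E(a,c(707,200),c(704,272))
K=[meet(far,left),meet(far,right),meet(near,right),meet(near,left)]
P=[R("top",p,.02) for p in K]; print(P,[np.linalg.norm(P[i]-P[i-1]).round(4) for i in range(4)], P and np.mean(P,0))
print("yaw far/near",[np.arctan2(*( (P[i]-P[j])*[-1,1])) for i,j in((0,1),(3,2))])
print("deck side")
n=E(s,g(420,338),g(555,470)); r=E(s,g(578,473),g(620,438)); f=E(s,g(475,301),g(560,378)); l=E(s,g(418,325),g(455,303))
K=[meet(f,l),meet(f,r),meet(n,r),meet(n,l)]
P=[R("side",p,.02) for p in K]; print(P,[np.linalg.norm(P[i]-P[i-1]).round(4) for i in range(4)],np.mean(P,0))
# stock profiles
print("stock")
for x in (50,90,130): 
    X=round(c(x,0)[0]); print(X,a[156:172,X,2], a[156:172,X,1])
E
```

```text
deck top
res 0.15 res 0.23 res 0.23 res 0.37 [array([0.6164, 0.0062]), array([ 0.6264, -0.3403]), array([ 0.4993, -0.342 ]), array([0.4903, 0.0028])] [np.float64(0.1261), np.float64(0.3466), np.float64(0.1271), np.float64(0.3449)] [ 0.5581   -0.168325]
yaw far/near [np.float64(0.02885202034364062), np.float64(0.026096162639575444)]
deck side
res 0.26 res 0.10 res 0.17 res 1.03 [array([ 0.6167, -0.0251]), array([ 0.6273, -0.3433]), array([ 0.4966, -0.3471]), array([0.4861, 0.0074])] [np.float64(0.1346), np.float64(0.3184), np.float64(0.1308), np.float64(0.3547)] [ 0.556675 -0.177025]
stock
171 [ 75  79  85 112 142 155 157 155 159 155 139 103  77  72  70  74] [76 79 74 69 69 72 72 71 73 71 62 50 38 47 63 74]
185 [ 77  77  82 108 144 157 156 156 158 158 141 103  69  56  64  73] [76 77 78 76 75 73 72 71 73 73 64 47 34 36 56 69]
198 [ 80  81  82  98 132 150 157 156 158 158 151 117  81  61  64  71] [80 80 81 77 75 69 72 70 74 74 71 53 38 33 46 66]
```

```bash
python3 - <<'E'
from h import *
a=cv2.imread("pics/top0.png"); s=cv2.imread("pics/side0.png")
c=lambda x,y:(155+(x+.5)/3-.5,115+(y+.5)/3-.5)
k=lambda x,y:(180+(x+.5)/6-.5,115+(y+.5)/6-.5)
R=lambda n,p,z: ray(n,p,z)[:2].round(4)
def E(im,p,q,w=3): l,r=edge(im,p,q,w); print("res %.2f"%r,end=" "); return l
d=cv2.GaussianBlur(a,(0,0),1).astype(np.float32); d=d[...,1]-d[...,0]
far=E(d,c(440,133),c(575,141));near=E(d,c(440,258),c(640,275))
for x in (460,560): 
    X=c(x,0)[0]; q=[R("top",l[:2]+(X-l[0])/l[2]*l[2:],.02) for l in(far,near)]; print("deck GB",q,np.mean(q,0),np.linalg.norm(q[0]-q[1]))
# cap on post
f=E(a,c(715,133),c(760,134)); n=E(a,c(713,186),c(758,188)); r=E(a,c(765,140),c(765,180))
for l in(f,n): print("cap",R("top",meet(l,r),.208),R("top",l[:2],.208))
# post base lower-right region (inner face left edge / near face)
K=[c(657,190),c(657,229)]; print("face base",[R("top",p,.02) for p in K])
# dividers at z=.02 along stock column, walls
for p,q in(((60,104),(150,110)),((45,194),(150,201))):
    l=E(a,c(*p),c(*q),2.5); print("div",R("top",l[:2],.02),l[3]/l[2])
# stock edges
f=E(a,c(45,134),c(140,138)); n=E(a,c(50,159),c(150,164)); t=E(a,c(38,138),c(37,157),2)
for l in(f,n):
    P0=R("top",meet(l,t),.04);P1=R("top",l[:2]+l[2:]*10*np.sign(l[2]),.04); print("stock",P0,P1,np.arctan2(-(P0-P1)[0],(P0-P1)[1]))
# blade top
print("bladetop top view",[R("top",c(*p),.154) for p in((158,110),(193,110),(193,104),(160,104))])
E
```

```text
res 0.35 res 0.21 deck GB [array([ 0.6176, -0.1002]), array([ 0.4972, -0.1104])] [ 0.5574 -0.1053] 0.12083128733900013
deck GB [array([ 0.6201, -0.1967]), array([ 0.4996, -0.2045])] [ 0.55985 -0.2006 ] 0.12075218424525495
res 0.17 res 0.47 res 0.00 cap [ 0.586  -0.3154] [ 0.5855 -0.2945]
cap [ 0.5378 -0.3165] [ 0.5394 -0.2946]
face base [array([ 0.5858, -0.2917]), array([ 0.5477, -0.2934])]
res 0.98 div [0.6045 0.2436] 0.07250863
res 0.26 div [0.5137 0.2372] 0.09096495
res 0.12 res 0.25 res 0.28 stock [0.5668 0.2977] [0.5754 0.2211] 0.11180335247719443
stock [0.546  0.3026] [0.5544 0.2077] 0.08828414330971332
bladetop top view [array([0.5678, 0.1695]), array([0.5713, 0.1403]), array([0.5765, 0.141 ]), array([0.5733, 0.1686])]
```

```bash
cat >> h.py <<'E'
from scipy.spatial.transform import Rotation as Ro
from workcell import status
def delta(p,yaw):
    "tool-frame row (deg, m) to reach TCP p, tool down, y_tool at angle yaw"
    o=status.get_obs(); R0=Ro.from_quat(o["ee_rot"])
    y=np.array([np.cos(yaw),np.sin(yaw),0]); z=np.array([0,0,-1.]); x=np.cross(y,z)
    R1=Ro.from_matrix(np.array([x,y,z]).T)
    return (R0.inv()*R1).as_rotvec(degrees=True).round(2),R0.inv().apply(np.array(p)-o["position"]).round(4)
E
python3 - <<'E'
from h import *
print(delta((.5635,.225,.12),.092)); print(delta((.5635,.225,.20),.092))
E
```

```text
(array([-6.000e-02,  4.000e-02,  6.251e+01]), array([-0.4366, -0.2031,  0.1249]))
(array([-6.000e-02,  4.000e-02,  6.251e+01]), array([-0.4366, -0.2032,  0.0449]))
```

{"op": "play_rows", "data": {"plan": [0,0,62.5,-0.4366,-0.2031,0.045,0.5,0,0,62.5,-0.4366,-0.2031,0.045,0.5,0,0,62.5,-0.4366,-0.2031,0.045,0.5,0,0,62.5,-0.4366,-0.2031,0.045,0.5,0,0,62.5,-0.4366,-0.2031,0.045,0.5,0,0,62.5,-0.4366,-0.2031,0.045,0.5,0,0,62.5,-0.4366,-0.2031,0.045,0.5,0,0,62.5,-0.4366,-0.2031,0.045,0.5,0,0,62.5,-0.4366,-0.2031,0.045,0.5,0,0,62.5,-0.4366,-0.2031,0.045,0.5,0,0,62.5,-0.4366,-0.2031,0.125,0.5,0,0,62.5,-0.4366,-0.2031,0.125,0.5,0,0,62.5,-0.4366,-0.2031,0.125,0.5,0,0,62.5,-0.4366,-0.2031,0.125,0.5]}}

```text
clock: 1.85
position: [0.5646, 0.2263, 0.1224]
ee_rot: [0.674, 0.739, 0.001, 0.0]
ft_force: [0.7, -0.6, 0.5]
grip_width: 0.497
grasp_force: 0.0
```

```bash
python3 - <<'E'
from h import *
print(delta((.5635,.225,.027),.092)); o=status.get_obs(); print(o["joint_pos"].round(2),o["position"])
ims=[viewer.camera(n) for n in("side","top")]
a=cv2.resize(ims[0][70:200,170:310],None,fx=2.8,fy=3.5,interpolation=2); b=cv2.resize(ims[1][100:230,140:280],None,fx=2.8,fy=3.5,interpolation=2)
cv2.imwrite("pics/g1.png",cv2.cvtColor(np.hstack([a,b]),cv2.COLOR_RGB2BGR))
E
```

```text
(array([ 0.14, -0.07,  0.04]), array([-0.0013, -0.0014,  0.0954]))
[-0.71  0.4   0.31  1.67 -0.13  1.09 -0.26] [0.56459325 0.22632472 0.1223959 ]
```

View pics/g1.png

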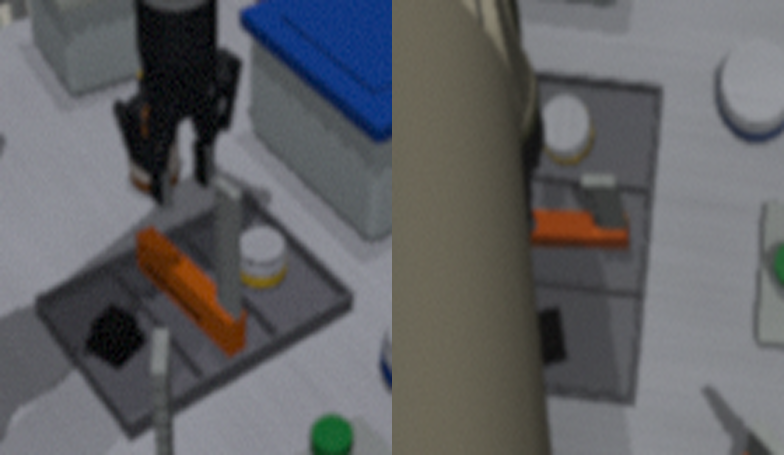

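The fingers at (160,195) and (205,180) in the left half sit over the stock, and the blade at (230,190) is clear of the gripper body. I'll descend.

{"op": "play_rows", "data": {"plan": [0,0,0,-0.0013,-0.0014,0.03,0.5,0,0,0,-0.0013,-0.0014,0.06,0.5,0,0,0,-0.0013,-0.0014,0.08,0.5,0,0,0,-0.0013,-0.0014,0.092,0.5,0,0,0,-0.0013,-0.0014,0.092,0.5,0,0,0,-0.0013,-0.0014,0.092,0.5], "squeeze": 60}}

```text
clock: 2.7
position: [0.5631, 0.2243, 0.0293]
ee_rot: [0.674, 0.739, 0.001, 0.0]
ft_force: [0.6, 0.0, -0.5]
grip_width: 0.501
grasp_force: 0.0
```

```bash
python3 - <<'E'
from h import *
o=status.get_obs();print(delta((.5635,.225,.027),.092),o["position"],o["ft_force"])
E
```

```text
(array([ 0.08, -0.04,  0.01]), array([0.0006, 0.0004, 0.0023])) [0.56311041 0.22432854 0.02930074] [ 0.59515452  0.04157072 -0.50391311]
```

{"op": "play_rows", "data": {"plan": [0,0,0,0,0,0.001,0.3,0,0,0,0,0,0.001,0.2,0,0,0,0,0,0.001,0,0,0,0,0,0,0.001,0,0,0,0,0,0,0.001,0,0,0,0,0,0,0.001,0,0,0,0,0,0,0.001,0], "squeeze": 70}}

```text
clock: 3.58
position: [0.5633, 0.2244, 0.0283]
ee_rot: [0.674, 0.739, 0.001, 0.0]
ft_force: [0.5, 0.2, 5.6]
grip_width: 0.243
grasp_force: 69.8
```

{"op": "play_rows", "data": {"plan": [0,0,0,0,0,-0.02,0,0,0,0,0,0,-0.05,0,0,0,0,0,0,-0.09,0,0,0,0,0,0,-0.125,0,0,0,0,0,0,-0.125,0,0,0,0,0,0,-0.125,0]}}

```text
clock: 4.32
position: [0.5616, 0.2238, 0.1514]
ee_rot: [0.674, 0.739, -0.001, -0.0]
ft_force: [-0.0, -0.4, -4.5]
grip_width: 0.239
grasp_force: 69.3
```

```bash
python3 - <<'E'
from h import *
o=status.get_obs();print(delta((.559,-.179,.153),.026),o["position"],o["ft_force"],o["torque"])
im=viewer.camera("side"); cv2.imwrite("pics/l1.png",cv2.cvtColor(cv2.resize(im[40:220,150:330],None,fx=3,fy=3),cv2.COLOR_RGB2BGR))
E
```

```text
(array([-0.1 ,  0.03,  3.8 ]), array([-0.4009, -0.0397, -0.0014])) [0.56156757 0.22383202 0.1513501 ] [-0.01024438 -0.37655873 -4.52395457] [ 0.08987678  0.01160807 -0.06713666]
```

View pics/l1.png

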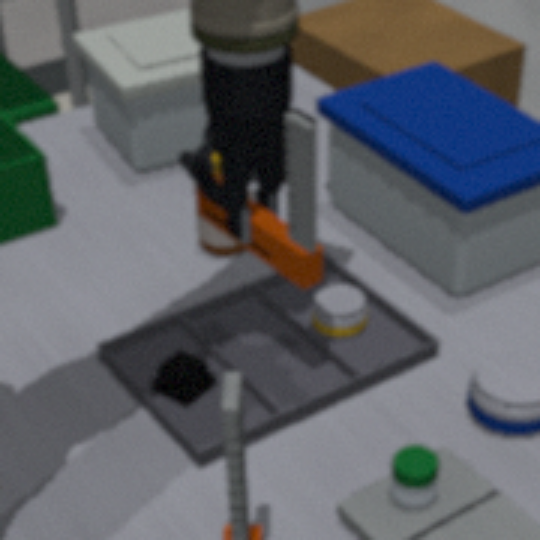

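The square is lifted and level, with its heel end near (310,280) and the tray's middle compartment empty. I'll carry it above the deck at the stand-off.

{"op": "play_rows", "data": {"plan": [0,0,1,-0.04,-0.004,-0.001,0,0,0,2,-0.09,-0.009,-0.001,0,0,0,3,-0.14,-0.014,-0.001,0,0,0,3.8,-0.19,-0.019,-0.001,0,0,0,3.8,-0.24,-0.024,-0.001,0,0,0,3.8,-0.29,-0.029,-0.001,0,0,0,3.8,-0.34,-0.034,-0.001,0,0,0,3.8,-0.38,-0.038,-0.001,0,0,0,3.8,-0.401,-0.0397,-0.001,0,0,0,3.8,-0.401,-0.0397,-0.001,0,0,0,3.8,-0.401,-0.0397,-0.001,0,0,0,3.8,-0.401,-0.0397,-0.001,0]}}

```text
clock: 5.88
position: [0.5599, -0.1774, 0.1528]
ee_rot: [0.697, 0.717, -0.0, -0.001]
ft_force: [0.2, 0.7, -3.2]
grip_width: 0.243
grasp_force: 69.1
```

```bash
python3 - <<'E'
from h import *
o=status.get_obs();print(delta((.559,-.179,.056),.026),o["position"],o["ft_force"],o["torque"])
ims=[viewer.camera(n) for n in("side","top")]
a=cv2.resize(ims[0][130:330,250:450],None,fx=2,fy=3,interpolation=2); b=cv2.resize(ims[1][100:300,250:450],None,fx=2,fy=3,interpolation=2)
cv2.imwrite("pics/p1.png",cv2.cvtColor(np.hstack([a,b]),cv2.COLOR_RGB2BGR))
E
```

```text
(array([-0.04, -0.04,  0.1 ]), array([-0.0016, -0.0008,  0.0968])) [ 0.55985359 -0.17744163  0.15278577] [ 0.24630911  0.70321714 -3.22157573] [0.08758283 0.05832384 0.04236198]
```

View pics/p1.png

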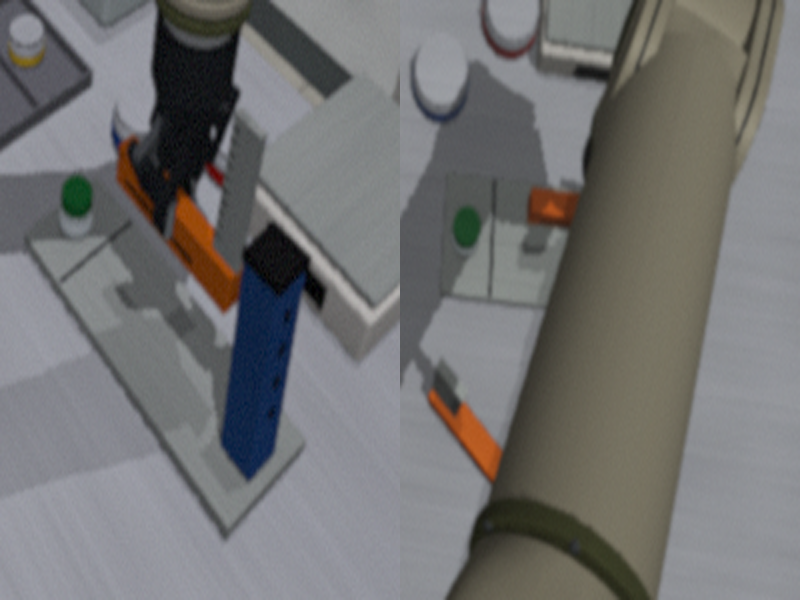

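The square hangs over the deck at (180,230) in the left half, its blade at (240,190) well clear of the leaning post at (270,350). I'll lower it to just above the deck.

{"op": "play_rows", "data": {"plan": [0,0,0.1,-0.0016,-0.0008,0.03,0,0,0,0.1,-0.0016,-0.0008,0.06,0,0,0,0.1,-0.0016,-0.0008,0.085,0,0,0,0.1,-0.0016,-0.0008,0.098,0,0,0,0.1,-0.0016,-0.0008,0.1,0,0,0,0.1,-0.0016,-0.0008,0.1,0,0,0,0.1,-0.0016,-0.0008,0.1,0]}}

```text
clock: 6.85
position: [0.5597, -0.1807, 0.0543]
ee_rot: [0.699, 0.716, 0.001, 0.001]
ft_force: [0.5, -0.2, -4.5]
grip_width: 0.246
grasp_force: 69.1
```

```bash
python3 - <<'E'
from h import *
o=status.get_obs();print(delta((.559,-.179,.0445),.026),o["position"],o["ft_force"],o["torque"])
E
```

```text
(array([ 0.09,  0.01, -0.11]), array([ 0.0017, -0.0007,  0.0098])) [ 0.55968536 -0.18065129  0.05426394] [ 0.54575034 -0.22456392 -4.47165896] [0.10829794 0.02822069 0.00533646]
```

{"op": "play_rows", "data": {"plan": [0,0,-0.1,0.0015,-0.0007,0.003,0,0,0,-0.1,0.0015,-0.0007,0.006,0,0,0,-0.1,0.0015,-0.0007,0.008,0,0,0,-0.1,0.0015,-0.0007,0.008,0,0,0,-0.1,0.0015,-0.0007,0.008,0]}}

```text
clock: 7.48
position: [0.5584, -0.1791, 0.0453]
ee_rot: [0.698, 0.716, 0.0, -0.0]
ft_force: [-0.4, 0.4, -4.2]
grip_width: 0.241
grasp_force: 69.1
```

{"op": "play_rows", "data": {"plan": [0,0,0,0,0,0.001,0,0,0,0,0,0,0.002,0,0,0,0,0,0,0.002,0,0,0,0,0,0,0.002,0]}}

```text
clock: 7.98
position: [0.5585, -0.179, 0.0443]
ee_rot: [0.698, 0.716, 0.0, -0.0]
ft_force: [-3.9, 2.5, 7.6]
grip_width: 0.245
grasp_force: 71.0
```

{"op": "play_rows", "data": {"plan": [0,0,0,0,0.0005,-0.0008,0,0,0,0,-0.003,0.001,-0.0008,0,0,0,0,-0.006,0.0012,-0.0008,0,0,0,0,-0.009,0.0012,-0.0008,0,0,0,0,-0.012,0.0012,-0.0008,0,0,0,0,-0.015,0.0012,-0.0008,0,0,0,0,-0.018,0.0012,-0.0008,0,0,0,0,-0.018,0.0012,-0.0008,0,0,0,0,-0.018,0.0012,-0.0008,0]}}

```text
clock: 9.1
position: [0.5604, -0.197, 0.0443]
ee_rot: [0.698, 0.716, 0.0, 0.0]
ft_force: [0.8, 4.3, 4.6]
grip_width: 0.242
grasp_force: 70.3
```

```bash
python3 - <<'E'
from h import *
o=status.get_obs();print(delta((.560,-.204,.0443),.026),o["position"],o["ft_force"],o["torque"])
im=viewer.camera("side"); cv2.imwrite("pics/s1.png",cv2.cvtColor(cv2.resize(im[180:330,290:440],None,fx=4,fy=4),cv2.COLOR_RGB2BGR))
E
```

```text
(array([ 0.04, -0.  , -0.  ]), array([-0.007 , -0.0005,  0.    ])) [ 0.56036519 -0.19698985  0.0443163 ] [0.79610965 4.26222065 4.5707652 ] [ 0.96520176 -0.05041923  0.07938235]
```

View pics/s1.png

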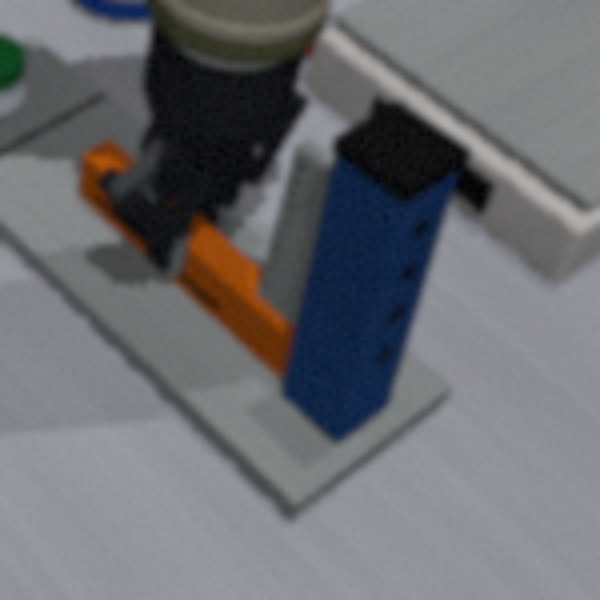

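The blade top is now meeting the post near (315,190), with the stock flat on the deck and in line with it. I'll keep pressing in small steps.

{"op": "play_rows", "data": {"plan": [0,0,0,-0.001,-0.0003,0,0,0,0,0,-0.002,-0.0003,0,0,0,0,0,-0.003,-0.0003,0,0,0,0,0,-0.004,-0.0003,0,0,0,0,0,-0.005,-0.0003,0,0,0,0,0,-0.005,-0.0003,0,0,0,0,0,-0.005,-0.0003,0,0]}}

```text
clock: 10.02
position: [0.5603, -0.2012, 0.0443]
ee_rot: [0.698, 0.716, 0.001, -0.0]
ft_force: [1.3, 6.9, 5.5]
grip_width: 0.243
grasp_force: 70.5
```

{"op": "play_rows", "data": {"plan": [0,0,0,-0.0005,0,0,0,0,0,0,-0.001,0,0,0,0,0,0,-0.0015,0,0,0,0,0,0,-0.0015,0,0,0,0,0,0,-0.0015,0,0,0]}}

```text
clock: 10.65
position: [0.5603, -0.2026, 0.0443]
ee_rot: [0.698, 0.716, 0.001, -0.0]
ft_force: [0.6, 7.5, 4.9]
grip_width: 0.242
grasp_force: 70.6
```

{"op": "play_rows", "data": {"plan": [0,0,0,-0.0005,0,0,0,0,0,0,-0.001,0,0,0,0,0,0,-0.0015,0,0,0,0,0,0,-0.0015,0,0,0,0,0,0,-0.0015,0,0,0]}}

```text
clock: 11.28
position: [0.5603, -0.2041, 0.0443]
ee_rot: [0.698, 0.716, 0.001, -0.0]
ft_force: [-0.7, 7.5, 5.6]
grip_width: 0.246
grasp_force: 70.6
```

```bash
python3 - <<'E'
from h import *
o=status.get_obs();print(o["position"],o["ft_force"],o["torque"])
im=viewer.camera("side"); cv2.imwrite("pics/s2.png",cv2.cvtColor(cv2.resize(im[180:330,290:440],None,fx=4,fy=4),cv2.COLOR_RGB2BGR))
b=cv2.cvtColor(im,cv2.COLOR_RGB2BGR)
# post left vertical edge and right vertical edge lines vs projected vertical
f=lambda x,y:(290+x/4,180+y/4)
l,r=edge(b,f(396,230),f(390,390),3); print("dir",l[3]/l[2],r)
E
```

```text
[ 0.56031757 -0.2041139   0.04430093] [-0.67910817  7.48579719  5.56861039] [1.46191763 0.03288775 0.04606148]
dir -18.395626 0.8612250478881279
```

View pics/s2.png

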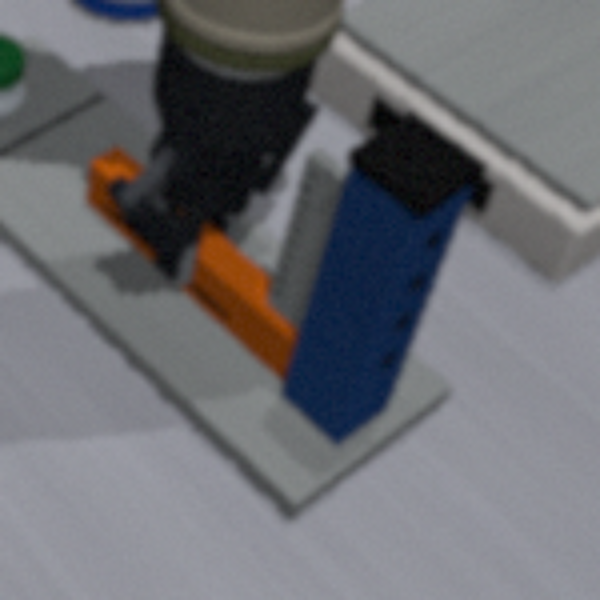

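The post has moved back with the blade: its cap corner went from about (345,150) to (358,160). There is no force jump yet, so it isn't at the stop. Continuing.

{"op": "play_rows", "data": {"plan": [0,0,0,-0.0005,0,0,0,0,0,0,-0.001,0,0,0,0,0,0,-0.0015,0,0,0,0,0,0,-0.002,0,0,0,0,0,0,-0.002,0,0,0,0,0,0,-0.002,0,0,0]}}

```text
clock: 12.08
position: [0.5603, -0.2051, 0.0443]
ee_rot: [0.697, 0.717, 0.001, -0.001]
ft_force: [-0.4, 10.7, 7.5]
grip_width: 0.243
grasp_force: 71.0
```

{"op": "play_rows", "data": {"plan": [0,0,0,-0.0005,0,0,0,0,0,0,-0.001,0,0,0,0,0,0,-0.001,0,0,0,0,0,0,-0.001,0,0,0]}}

```text
clock: 12.58
position: [0.5604, -0.2051, 0.0443]
ee_rot: [0.697, 0.717, 0.001, -0.001]
ft_force: [-2.6, 14.8, 10.8]
grip_width: 0.25
grasp_force: 71.3
```

```bash
python3 - <<'E'
from h import *
o=status.get_obs();R=Ro.from_quat(o["ee_rot"]).as_matrix();print(o["position"],o["ft_force"],o["torque"],"z",R[:,2].round(4),"yaw",np.arctan2(R[1,1],R[0,1]))
im=viewer.camera("side"); cv2.imwrite("pics/s3.png",cv2.cvtColor(cv2.resize(im[180:330,290:440],None,fx=4,fy=4),cv2.COLOR_RGB2BGR))
e=np.array([-.026,1,0]);x=np.array([1,.026,0]);C=np.array([.562,-.290,.02])
for nm,q in(("foot near-inner",C-.02*x),("top near-inner",C-.02*x+[0,0,.18]),("top far-inner",C+.02*x+[0,0,.18]),("foot near-back",C-.02*x-.04*e),("top near-back",C-.02*x-.04*e+[0,0,.18])):
    print(nm,((proj("side",q)-[290,180])*4).round(0))
E
```

```text
[ 0.56035927 -0.20508034  0.04430233] [-2.63730668 14.77361704 10.81973898] [ 2.82080246  0.58320989 -0.05161521] z [-4.0e-04  3.8e-03 -1.0e+00] yaw 0.027899620150520003
foot near-inner [272. 396.]
top near-inner [343. 163.]
top far-inner [402. 125.]
foot near-back [330. 450.]
top near-back [414. 218.]
```

View pics/s3.png

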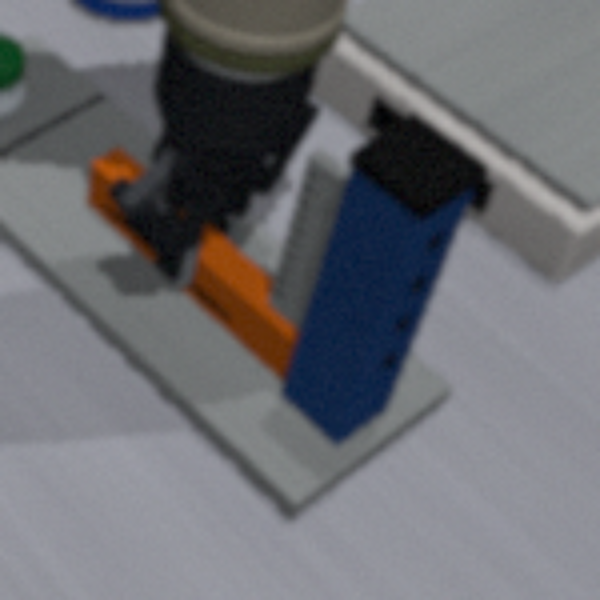

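```bash
python3 - <<'E'
from h import *
b=cv2.cvtColor(viewer.camera("side"),cv2.COLOR_RGB2BGR); f=lambda x,y:(290+(x+.5)/4-.5,180+(y+.5)/4-.5)
pl,r1=edge(b,f(292,375),f(345,200),2.5); pb,r2=edge(b,f(292,398),f(332,436),2.5)
st,r3=edge(b,f(208,303),f(278,370),2.5); ts,r4=edge(b,f(212,230),f(262,272),2)
print(r1,r2,r3,"post edge dx/dy",pl[2]/pl[3])
K=meet(pl,pb); print("foot crop",(K-[290,180])*4)
F=ray("side",K,.02); A=ray("side",st[:2],.02); B=ray("side",st[:2]+10*st[2:],.02)
d=(B-A)[:2]/np.linalg.norm((B-A)[:2])*np.sign((B-A)[1]); print("foot",F,"stock line pt",A,"dir",d,"lateral foot->stock",(A-F)[:2]@np.array([d[1],-d[0]]))
# expected vertical edge slope at this foot, lean 0 and .08
for th in(0,.01,.02,.08):
    T=F+.15*np.array([-.026*np.sin(th),np.sin(th),np.cos(th)]); q=proj("side",T)-K; print(th,q[0]/q[1])
# post seen in side: near face foot width along deck
c=lambda x,y:(155+(x+.5)/3-.5,115+(y+.5)/3-.5)
a=cv2.imread("pics/top0.png")
# inner face bottom edge and near bottom edge of post in the first top view
i,r=edge(a,c(657,195),c(657,225),2); n,rr=edge(a,c(662,231),c(693,232),2); e=ray("top",meet(i,n),.02); print("top foot near-inner",e,r,rr)
E
```

```text
0.21992863900720927 0.1374625352620122 0.23260207023596602 post edge dx/dy -0.31602952
foot crop [277.68322754 391.41052246]
foot [ 0.54672214 -0.29023849  0.02      ] stock line pt [ 0.553531   -0.25428358  0.02      ] dir [-9.52980775e-04  9.99999546e-01] lateral foot->stock 0.006843129577673092
0 -0.3091427509641886
0.01 -0.2928682571343793
0.02 -0.276966090909885
0.08 -0.1885479450694726
top foot near-inner [ 0.54324808 -0.29077808  0.02      ] 0.0002823222297219884 0.1428879776376944
```

The post edge slope is -0.316, against -0.309 expected when upright, so it is at the stop. The square sits about 1 mm to the -x side of centre, and the tool is pitched about 4 mrad. I'll back off slightly, centre it, and press again with a little more downward force and a pitch trim.

{"op": "play_rows", "data": {"plan": [0,0,0,0.002,0,-0.0003,0,0,0,0,0.004,0.0005,-0.0003,0,0,0,0,0.004,0.0012,-0.0003,0,0,0,0,0.004,0.0012,-0.0003,0,0,-0.1,0,0.003,0.0012,0,0,0,-0.2,0,0.002,0.0012,0.0003,0,0,-0.2,0,0.001,0.0012,0.0006,0,0,-0.2,0,0,0.0012,0.0008,0,0,-0.2,0,0,0.0012,0.0008,0,0,-0.2,0,0,0.0012,0.0008,0,0,-0.2,0,0,0.0012,0.0008,0], "squeeze": 90}}

```text
clock: 14.05
position: [0.5604, -0.2049, 0.0443]
ee_rot: [0.697, 0.717, -0.0, -0.002]
ft_force: [-12.9, 15.6, 26.2]
grip_width: 0.238
grasp_force: 91.9
```

```bash
cat > chk.py <<'E'
from h import *
o=status.get_obs();R=Ro.from_quat(o["ee_rot"]).as_matrix();print(o["clock"],o["position"],o["ft_force"],o["torque"],"z",R[:,2].round(4),"yaw",np.arctan2(R[1,1],R[0,1]))
b=cv2.cvtColor(viewer.camera("side"),cv2.COLOR_RGB2BGR); f=lambda x,y:(290+(x+.5)/4-.5,180+(y+.5)/4-.5)
pl,r1=edge(b,f(292,375),f(345,200),2.5); pb,r2=edge(b,f(292,398),f(332,436),2.5); st,r3=edge(b,f(208,303),f(278,370),2.5)
F=ray("side",meet(pl,pb),.02); A=ray("side",st[:2],.02); print("slope",pl[2]/pl[3],"lateral",(A-F)[0]+.026*(A-F)[1])
E
python3 chk.py
```

```text
14.05 [ 0.56036832 -0.20493131  0.04430579] [-12.87685787  15.59863783  26.17019819] [ 3.26924986  3.02004583 -0.09500804] z [-0.0027  0.0019 -1.    ] yaw 0.027097480078796612
slope -0.3178309 lateral 0.006841027427276738
```

Friction held it sideways. I'll lift it just clear, let it recentre, then set it down and press again.

{"op": "play_rows", "data": {"plan": [0,0,0,0.003,0,-0.001,0,0,0,0,0.005,0,-0.003,0,0,0,0,0.005,0,-0.004,0,0,0,0,0.005,0.0002,-0.004,0,0,0,0,0.005,0.0002,-0.003,0,0,0,0,0.005,0.0002,-0.002,0,0,0,0,0.005,0.0002,-0.0013,0,0,0,0,0.004,0.0002,-0.001,0,0,0,0,0.003,0.0002,-0.0008,0,0,0,0,0.002,0.0002,-0.0006,0,0,0,0,0.001,0.0002,-0.0004,0,0,0,0,0,0.0002,-0.0004,0,0,0,0,0,0.0002,-0.0004,0,0,0,0,0,0.0002,-0.0004,0]}}

```text
clock: 15.85
position: [0.5619, -0.205, 0.0444]
ee_rot: [0.697, 0.717, 0.0, -0.0]
ft_force: [-5.4, 13.0, 10.3]
grip_width: 0.242
grasp_force: 90.3
```

```bash
python3 chk.py
```

```text
15.85 [ 0.56192804 -0.20501813  0.04436013] [-5.38493392 12.98394555 10.26404112] [ 2.71510822  1.0171567  -0.19543953] z [ 0.e+00  6.e-04 -1.e+00] yaw 0.027624201028620038
slope -0.32157865 lateral 0.008825474684875195
```

{"op": "play_rows", "data": {"plan": [0,0,0,-0.0005,0,0.0002,0,0,-0.03,0,-0.001,0,0.0003,0,0,-0.03,0,-0.001,0,0.0003,0,0,-0.03,0,-0.001,0,0.0003,0,0,-0.03,0,-0.001,0,0.0003,0,0,-0.03,0,-0.001,0,0.0003,0]}}

```text
clock: 16.65
position: [0.5619, -0.205, 0.0443]
ee_rot: [0.697, 0.717, 0.0, -0.001]
ft_force: [-6.4, 17.2, 15.9]
grip_width: 0.238
grasp_force: 91.2
```

```bash
python3 chk.py; python3 - <<'E'
from h import *
im=viewer.camera("side"); cv2.imwrite("pics/s4.png",cv2.cvtColor(cv2.resize(im[130:330,250:450],None,fx=3,fy=3),cv2.COLOR_RGB2BGR))
E
```

```text
16.65 [ 0.5619216  -0.20503095  0.04432932] [-6.42967362 17.22949933 15.8643738 ] [ 3.43575269  1.61631444 -0.32023223] z [-4.0e-04  1.6e-03 -1.0e+00] yaw 0.02819915043186446
slope -0.32817665 lateral 0.008383710171662928
```

View pics/s4.png

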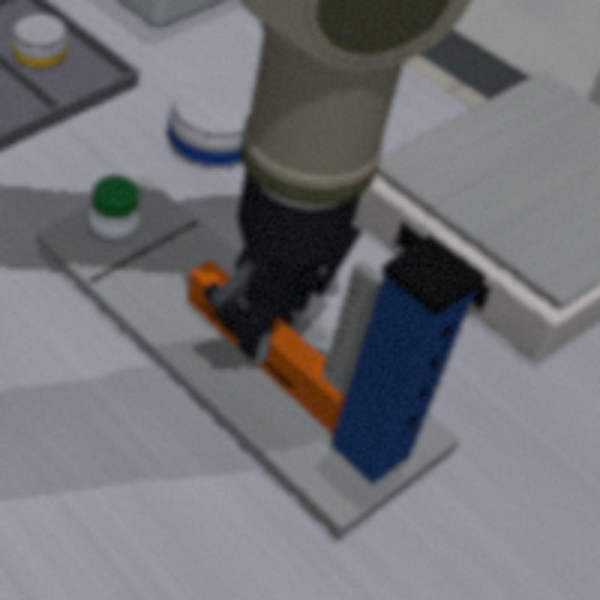

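The post is upright, with the blade against it at (350,330), the stock flat on the deck, and the jar untouched at (115,205). I'm handing it in.

```bash
python3 -c "
from workcell import manip
print(manip.hand_in())"
```

```text
the job is handed in; nothing more can be done
None
```

I handed the job in at about 17 s: the square is still gripped and pressed into the corner at about 17 N, the post looks upright at its stop, and the stock is flat and centred to about 1 mm; no verdict came back.

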